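# Stand the fallen recipe book back on its stand and flip up the page clip

### The arm

A 6-joint arm with a two-finger parallel gripper is mounted at the origin on a cart in front of the work surface, level with it; the furniture and walls round the work are solid. World frame = base frame: x ahead of the robot, y to its left, z up, the work surface at z = 0. Lengths are in m, angles in rad, forces in N, time in s.
With the tool pointing down it reaches from about 0.35 to 0.775 m from the base axis. Payload 5.5 kg.
Tool frame: the origin (TCP) lies midway between the tips of the shut fingers; the grasp point (between the pads) lies 19 mm behind it (ctrl.grip_point_offset is the distance from the TCP to the grasp point, in m); z points along the fingers, y is the line along which they close (so a half turn about z gives the same grasp; the last joint's range is limited). The gripper opens to 85 mm and grips with 20 to 120 N. Pads are 22 mm wide; open, the fingers measure 114 mm over their backs; the gripper's body (76 mm by 85 mm) begins 54 mm behind the grasp point. The pads swing forward as they close: fully open they stand 13 mm farther back than shut.
Start: joints at [-1.407, 0.313, 0.046, 1.304, 0, 1.431], TCP at [0.172, -0.549, 0.231] pointing down, gripper open.
Joint ranges: [-2.76, 2.76], [-0.86, 1.69], [-1.03, 1.26], [-2.2, 2.34], [-1.47, 1.5], [-3.14, 3.14]. Speed limits (rad/s): [2.57, 2.57, 3.14, 3.14, 3.14, 3.14].

### API

Orientations are given as a 3x3 rotation matrix whose columns are the frame's x, y, z axes.
In Python, from station import ctrl, optics, finish_job gives the robot as it stands.
- The arm moves only by the tool jog_arm, never from a script. Its argument "series" is a list of rows, each an object of numbers: "tx", "ty", "tz": the shift along the tool's x, y, z in cm; "wx", "wy", "wz": the turn, a rotation vector about the tool's x, y, z in rad. A call has 1 to 12 rows; each row is the pose to reach, as a shift and turn from the pose commanded when the call began, along the tool's axes at that moment; what a row does not reach only later rows make up. A row lasts 1/8 s, in which the tool goes at most 62.5 mm and 10.7 degrees, less where a joint would pass 70% of its speed; a pose out of reach is approached as far as the arm can. A call with a gripper value outside its range is refused whole. "jaw" is the closure in counts, from 0 (fully open) to 255 (shut), set as the call begins (left out, the last holds). The fingers move at their own pace and stop on an object; "force" is the grip in N (left out, the last holds). Time passes only in rows, so rows that repeat a pose let the fingers close. It gives the time, the measured TCP pose, the force, the opening and the grip force at its end, in the units of the state.
- ctrl.observe(): the state, without advancing time (a new reading comes with each control period).
- optics.get_image(name): name is "scene" or "side" or "wrist"; returns the picture (384x512x3 uint8, red, green, blue); there is no depth.
- optics.camera_params(name): a dict with "fx", "fy", "cx", "cy" (pixels), "R" (3x3) and "t" (3): a world point X has camera coordinates R X + t. Camera axes: x right, y down, z forward; pixel columns grow to the right and rows downward; lengths in m; the calibration is good to about 2 mm. A picture is of the moment at which its call begins: read the wrist's pose just before it. camera_params takes no time and is no camera call; for the wrist camera it gives the pose at the moment of the call.
- finish_job(): hands the job in; it is judged then, once.
The state is a dict: "time_s": time; "joint_positions": joint angles; "joint_velocities": joint speeds; "effort": joint torques, N m; "tool_pos": TCP position; "ee_rot": TCP orientation; "ft_force": force on the tool from outside, world axes, zero at the start; "wrist_torque": the same for the moment, N m; "gripper_width": finger opening in m; "finger_force": force on a finger pad.
Only numpy, scipy, OpenCV 4.12 (cv2) and the standard library are available. Lean on these libraries where they do the work, as an engineer would, in place of code of your own. Each camera call takes 0.05 s, during which the arm holds its last target. There are 200 camera calls.

### The job

The recipe book has tipped forward off the back of its wooden stand and is leaning on the two jars in front of it. Without picking anything up, use your fingertips to push it back up until it rests against the stand's backrest with its lower edge still on the ledge; then flip the stand's page clip up until it rests against the book. Do not lift the book off its ledge, and leave the jars, the mug and the lemon standing where they are.

Things in the scene. Friction and masses are not known exactly. Their poses are not given: they have to be found in the camera images.
- book_stand: wooden recipe-book stand, fixed. Origin: worktop level, mid-width, at the rear face of its front lip; x towards the stand's back (front faces roughly the robot), y left, z up. Base board x -10 to +116 mm, 270 wide, 12 thick: the ledge under the book is at z = 12 mm. Lip 250 wide, x -10 to 0, top at z = 24. Ledge 24 deep, from lip to foot of backrest
- stand_back: the stand's fixed backrest panel, 250 mm wide, 165 mm high, 10 mm thick, leaning 17 degrees backward. Origin at the foot of its front face, on the ledge; x = normal of the panel, pointing backward; z = up along the panel
- recipe_book: loose teal and yellow book, stiff, 277 wide, 175 high, 10 mm thick, 0.2 to 0.4 kg. Origin: middle of the back cover; x along width, y lower to upper edge, z out of the front cover. Starts leaning to the robot, 55 deg above level, front cover on the rims of both jars; the middle is free. Lower edge bears on the foot of the backrest: pushed near the top it turns up; past vertical it falls back
- book_foot (a point): middle of the book's lower edge (half way through the thickness)
- book_top (a point): middle of the book's upper edge (half way through the thickness); at the start about 155 mm high
- page_clip (a joint): page clip: steel arm 90 mm long, rod 6 mm, black cross bar (40 wide, 12 thick) at its free end; hinged mid-lip, axis along the stand's y at x = -5, z = 28 mm. 0: points to the front, 40 deg above level; grows as it turns up and back (0.87: upright, about 1.36: touches the book on the backrest). Stiff: stays where left, under 1 N at its end turns it. Starts at 0 to 0.15 under the book
- clip_end (a point): centre of the black cross bar at the clip's free end, 84 mm from the hinge axis
- jar_honey: amber honey jar with a red cap, 65 mm diameter, 100 mm high, origin under its centre; stands in front of the left part of the stand (about 108 mm left of the stand's middle), the book leans on it; bystander
- jar_peanut: light brown peanut butter jar with a red cap, 63 mm diameter, 91 mm high, origin under its centre; stands in front of the right part of the stand (about 108 mm right of its middle), the book leans on it; bystander
- mug_coffee: green and white mug, 101 mm high, origin at its underside; off to the right; bystander
- lemon: lemon, 72 x 57 x 58 mm, origin at its underside; off to the left; bystander

How it is judged:
By the outcome, as a careful person would: the job done as asked, in the order asked, and still so for the second after the job is handed in, with the robot touching nothing.
It also fails if it takes over 45 s, if anything falls off the work surface, if the arm or the gripper's body presses on something with over 40 N, if the wrist force passes 120 N, or if a joint passes its speed limit or range.

## Working session

There is one attempt and no reset: what is moved stays moved. The work goes in short steps, Python scripts to look and compute and a tool call to move; the robot and the scene stay as the last step left them, time stands still between calls to the robot, and variables do not carry over. Pictures are saved under pics/ and viewed, at most 10 in all, crops included, and the job is handed in when it is done.

Besides the shell and the picture viewer there is one more tool, called after "Request:" by a JSON object that holds its "name" and its "arguments", one argument or row to a line. jog_arm: Moves the arm, as the interface text tells. Its arguments: {"type":"object","properties":{"series":{"type":"array"},"jaw":{"type":"number"},"force":{"type":"number"}},"required":["series"]}

```bash
mkdir -p pics; ls; python3 - <<'E'
from station import ctrl, optics
import cv2,numpy as np
s=ctrl.observe(); print(s['time_s'],s['tool_pos'],np.round(s['ee_rot'],3).tolist(),s['gripper_width'])
for n in("scene","side"):
    im=optics.get_image(n); cv2.imwrite(f'pics/{n}0.png',im[:,:,::-1]); p=optics.camera_params(n)
    print(n,{k:np.round(v,3).tolist() for k,v in p.items()}, np.round(-np.array(p['R']).T@p['t'],3))
E
```

```text
pics
0.0 [ 0.17194777 -0.54816707  0.2304153 ] [[0.954, 0.299, -0.0], [0.299, -0.954, 0.002], [0.0, -0.002, -1.0]] 0.08498620810388863
scene {'fx': 367.492, 'fy': 367.492, 'cx': 257.303, 'cy': 185.899, 'R': [[0.974, 0.226, -0.003], [0.178, -0.775, -0.606], [-0.14, 0.59, -0.795]], 't': [-0.55, -0.057, 1.27]} [ 0.723 -0.669  0.974]
side {'fx': 428.559, 'fy': 428.559, 'cx': 251.394, 'cy': 195.179, 'R': [[-0.997, -0.067, 0.027], [-0.054, 0.441, -0.896], [0.048, -0.895, -0.443]], 't': [0.562, 0.165, 1.214]} [0.511 1.052 0.67 ]
```

View pics/scene0.png

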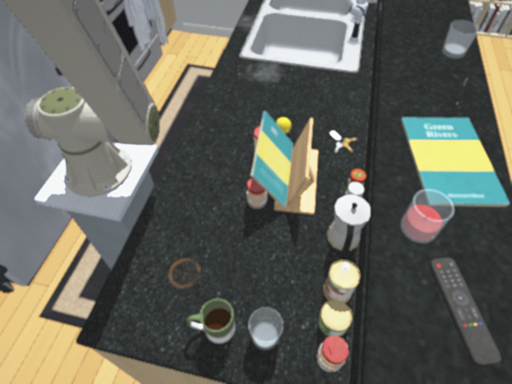

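View pics/side0.png

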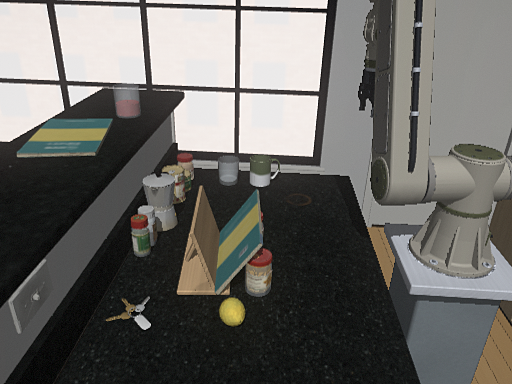

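The scene view shows the stand at about (295,175), with the book's back cover (255–300, 113–205) leaning left onto jars at (257,195) and (257,132). The side view has the stand at (205,250), the book at (240,240), the honey jar at (259,272) and the lemon at (232,312). I'll zoom in for the corners.

```bash
python3 - <<'E'
import cv2,numpy as np
a=cv2.imread('pics/scene0.png')[100:225,235:335]; b=cv2.imread('pics/side0.png')[175:310,165:285]
a=cv2.resize(a,None,fx=4,fy=4,interpolation=cv2.INTER_CUBIC);b=cv2.resize(b,None,fx=3.3,fy=3.3,interpolation=cv2.INTER_CUBIC)
c=np.zeros((500,800,3),np.uint8);c[:,:400]=a;c[:b.shape[0],400:400+b.shape[1]]=b
cv2.imwrite('pics/z0.png',c)
E
```

```text
(no output)
```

View pics/z0.png

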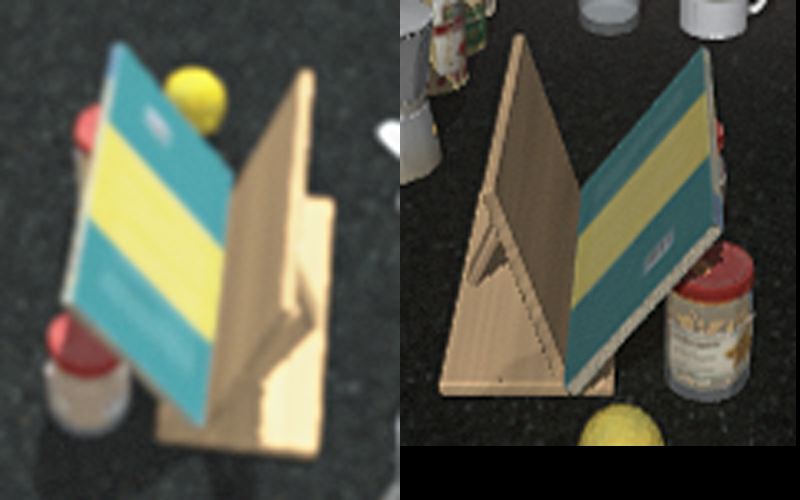

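```bash
cat > h.py <<'E'
import numpy as np
from station import optics
def ray(n,px,p=None):
    p=p or optics.camera_params(n);R=np.array(p['R']);t=np.array(p['t'])
    d=R.T@np.array([(px[0]-p['cx'])/p['fx'],(px[1]-p['cy'])/p['fy'],1]);return -R.T@t,d/np.linalg.norm(d)
def plane(n,px,z):
    c,d=ray(n,px);return c+d*(z-c[2])/d[2]
def tri(rs):
    A=sum(np.eye(3)-np.outer(d,d) for c,d in rs);b=sum((np.eye(3)-np.outer(d,d))@c for c,d in rs)
    return np.linalg.solve(A,b)
E
python3 - <<'E'
from h import *
S=lambda u,v:(235+u/4-.4,100+v/4-.4); D=lambda u,v:(165+(u-400)/3.3-.4,175+v/3.3-.4)
pts=[("scene",S(320,457),0,(.116,-.135)),("scene",S(157,441),0,(-.01,-.135)),("scene",S(333,199),.012,(.116,.135)),
("side",D(614,395),0,(-.01,.135)),("side",D(441,394),0,(.116,.135))]
W=np.array([plane(n,p,z)[:2] for n,p,z,_ in pts]);L=np.array([l for *_,l in pts]);print(W.round(3).tolist())
w=W@[1,1j];l=L@[1,1j];k=((w-w.mean())*(l-l.mean()).conj()).sum();th=np.angle(k)
o=w.mean()-l.mean()*np.exp(1j*th);print('stand',o,'yaw',th,'scale',abs(k)/(abs(l-l.mean())**2).sum(),'res',np.abs(w-o-l*np.exp(1j*th)).round(4))
tl=tri([ray("scene",S(122,43)),ray("side",D(719,230))]);tr=tri([ray("scene",S(70,303)),ray("side",D(706,48))])
bp=[tl,tr,(tl+tr)/2]
for q in bp:
    a=(q[0]+1j*q[1]-o)*np.exp(-1j*th);print(q.round(3),'local',a.round(4),q[2].round(3))
print(np.linalg.norm(tl-tr))
for nm,q in(('backtop',tri([ray("scene",S(310,72)),ray("side",D(519,37))])),):print(nm,q)
E
```

```text
[[0.753, -0.014], [0.625, -0.028], [0.727, 0.253], [0.6, 0.24], [0.725, 0.251]]
stand (0.6230965919060452+0.10736631640720676j) yaw 0.09677720395808061 scale 0.9951393802940947 res [0.0025 0.0016 0.0015 0.0008 0.0018]
[0.531 0.253 0.155] local (-0.0779+0.1534j) 0.155
[ 0.554 -0.028  0.155] local (-0.0814-0.1278j) 0.155
[0.543 0.112 0.155] local (-0.0797+0.0128j) 0.155
0.28122063477361087
backtop [0.68624467 0.15196118 0.24221779]
```

```bash
cat >> h.py <<'E'
from scipy.spatial.transform import Rotation as Ro
from station import ctrl
O=np.array([.623,.107,0]);Y=.092
c,s=np.cos(Y),np.sin(Y);RS=np.array([[c,-s,0],[s,c,0],[0,0,1.]])
def go(*wps):
    st=ctrl.observe();R=np.array(st['ee_rot']);p=np.array(st['tool_pos'])
    print('now local',(RS.T@(p-O)).round(4),'F',np.round(st['ft_force'],1),'t',st['time_s'])
    for x,y,z,t in wps:
        zt=np.array([np.sin(t),0,-np.cos(t)]);yt=np.array([0,-1.,0]);T=RS@np.c_[np.cross(yt,zt),yt,zt]
        print('t',(R.T@(O+RS@[x,y,z]-p)*100).round(2),'w',Ro.from_matrix(R.T@T).as_rotvec().round(3),'R',np.round(T@[1,0,0],2))
E
python3 -c "
from h import *
go((-.26,-.25,.25,.2),(-.17,.006,.22,.6))"
```

```text
now local [-0.5094 -0.611   0.2305] F [-0.8 -0.2 -0.1] t 0.1
t [ 31.97 -30.06  -1.89] w [-0.023  0.199  0.211] R [0.98 0.09 0.2 ]
t [ 46.15 -53.19   1.14] w [-0.065  0.598  0.205] R [0.82 0.08 0.56]
```

Request:
{"name": "jog_arm", "arguments": {
  "series": [
    {"tx": 16, "ty": -15, "tz": -1.9},
    {"tx": 32, "ty": -30, "tz": -1.9, "wx": -0.02, "wy": 0.2, "wz": 0.21},
    {"tx": 32, "ty": -30, "tz": -1.9, "wx": -0.02, "wy": 0.2, "wz": 0.21},
    {"tx": 32, "ty": -30, "tz": -1.9, "wx": -0.02, "wy": 0.2, "wz": 0.21},
    {"tx": 32, "ty": -30, "tz": -1.9, "wx": -0.02, "wy": 0.2, "wz": 0.21},
    {"tx": 46, "ty": -53, "tz": 1.1, "wx": -0.065, "wy": 0.6, "wz": 0.205},
    {"tx": 46, "ty": -53, "tz": 1.1, "wx": -0.065, "wy": 0.6, "wz": 0.205},
    {"tx": 46, "ty": -53, "tz": 1.1, "wx": -0.065, "wy": 0.6, "wz": 0.205},
    {"tx": 46, "ty": -53, "tz": 1.1, "wx": -0.065, "wy": 0.6, "wz": 0.205},
    {"tx": 46, "ty": -53, "tz": 1.1, "wx": -0.065, "wy": 0.6, "wz": 0.205},
    {"tx": 46, "ty": -53, "tz": 1.1, "wx": -0.065, "wy": 0.6, "wz": 0.205},
    {"tx": 46, "ty": -53, "tz": 1.1, "wx": -0.065, "wy": 0.6, "wz": 0.205}
  ],
  "jaw": 0
}}

```text
invalid input
```

Request:
{"name": "jog_arm", "arguments": {
  "series": [
    {"tx": 32, "ty": -30, "tz": -1.9, "wx": -0.02, "wy": 0.2, "wz": 0.21},
    {"tx": 32, "ty": -30, "tz": -1.9, "wx": -0.02, "wy": 0.2, "wz": 0.21},
    {"tx": 32, "ty": -30, "tz": -1.9, "wx": -0.02, "wy": 0.2, "wz": 0.21},
    {"tx": 32, "ty": -30, "tz": -1.9, "wx": -0.02, "wy": 0.2, "wz": 0.21},
    {"tx": 32, "ty": -30, "tz": -1.9, "wx": -0.02, "wy": 0.2, "wz": 0.21},
    {"tx": 46, "ty": -53, "tz": 1.1, "wx": -0.065, "wy": 0.6, "wz": 0.205},
    {"tx": 46, "ty": -53, "tz": 1.1, "wx": -0.065, "wy": 0.6, "wz": 0.205},
    {"tx": 46, "ty": -53, "tz": 1.1, "wx": -0.065, "wy": 0.6, "wz": 0.205},
    {"tx": 46, "ty": -53, "tz": 1.1, "wx": -0.065, "wy": 0.6, "wz": 0.205},
    {"tx": 46, "ty": -53, "tz": 1.1, "wx": -0.065, "wy": 0.6, "wz": 0.205},
    {"tx": 46, "ty": -53, "tz": 1.1, "wx": -0.065, "wy": 0.6, "wz": 0.205},
    {"tx": 46, "ty": -53, "tz": 1.1, "wx": -0.065, "wy": 0.6, "wz": 0.205}
  ]
}}

```text
time_s: 1.6
tool_pos: [0.452, 0.0973, 0.2203]
ee_rot: [[0.82, 0.094, 0.565], [0.079, -0.996, 0.052], [0.568, 0.001, -0.823]]
ft_force: [1.4, -0.9, 0.5]
gripper_width: 0.0855
finger_force: 0.0
```

```bash
python3 -c "
from h import *
import cv2
go((-.15,.006,.135,.6),(-.07,.006,.135,.6),(.0,.006,.14,.6))
cv2.imwrite('pics/w1.png',optics.get_image('wrist')[:,:,::-1])"
```

```text
now local [-0.1711  0.0061  0.2203] F [ 1.4 -0.9  0.5] t 1.6
t [-3.1   0.    8.22] w [-0.    -0.004  0.003] R [0.82 0.08 0.56]
t [ 3.49  0.02 12.76] w [-0.    -0.004  0.003] R [0.82 0.08 0.56]
t [ 9.54  0.04 16.32] w [-0.    -0.004  0.003] R [0.82 0.08 0.56]
```

View pics/w1.png

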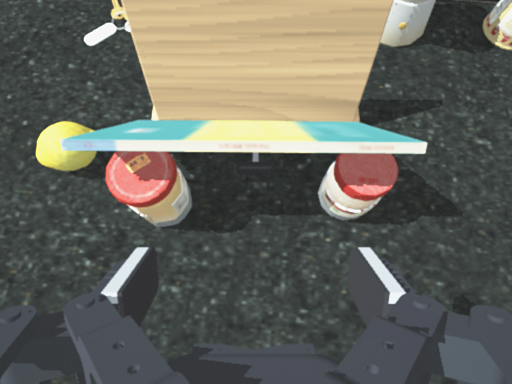

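The wrist view shows the book's upper edge (row ~145, columns 65–425) and the clip bar centred under it at (256,170). The jars are at (145,185) and (360,185), and the tool is centred. I'll lower it and start pushing.

Request:
{"name": "jog_arm", "arguments": {
  "series": [
    {"tx": -4.2, "ty": 0, "tz": 9.9, "wx": 0, "wy": 0, "wz": 0},
    {"tx": -4.2, "ty": 0, "tz": 9.9, "wx": 0, "wy": 0, "wz": 0},
    {"tx": -4.2, "ty": 0, "tz": 9.9, "wx": 0, "wy": 0, "wz": 0},
    {"tx": -2.5, "ty": 0, "tz": 11.0, "wx": 0, "wy": 0, "wz": 0},
    {"tx": -1.7, "ty": 0, "tz": 11.6, "wx": 0, "wy": 0, "wz": 0},
    {"tx": -0.9, "ty": 0, "tz": 12.2, "wx": 0, "wy": 0, "wz": 0},
    {"tx": 0, "ty": 0, "tz": 12.8, "wx": 0, "wy": 0, "wz": 0},
    {"tx": 0.8, "ty": 0, "tz": 13.3, "wx": 0, "wy": 0, "wz": 0},
    {"tx": 1.6, "ty": 0, "tz": 13.9, "wx": 0, "wy": 0, "wz": 0},
    {"tx": 2.4, "ty": 0, "tz": 14.4, "wx": 0, "wy": 0, "wz": 0}
  ]
}}

```text
time_s: 2.9
tool_pos: [0.5538, 0.1038, 0.1149]
ee_rot: [[0.821, 0.092, 0.564], [0.076, -0.996, 0.051], [0.566, 0.001, -0.824]]
ft_force: [-0.6, -0.1, 0.6]
gripper_width: 0.0854
finger_force: 0.3
```

```bash
python3 -c "
from h import *
import cv2
go((-.04,.006,.12,.6),(.0,.006,.13,.6),(.03,.006,.135,.6))
cv2.imwrite('pics/w2.png',np.hstack([optics.get_image('side')[160:310,150:300,::-1].repeat(2,0).repeat(2,1),cv2.resize(optics.get_image('wrist')[:,:,::-1],(400,300))]))"
```

```text
now local [-0.0692  0.0032  0.1149] F [-0.6 -0.1  0.6] t 2.9
t [ 2.7  -0.28  1.24] w [ 0.001 -0.002  0.001] R [0.82 0.08 0.56]
t [ 6.56 -0.28  2.68] w [ 0.001 -0.002  0.001] R [0.82 0.08 0.56]
t [ 9.32 -0.28  3.96] w [ 0.001 -0.002  0.001] R [0.82 0.08 0.56]
```

View pics/w2.png

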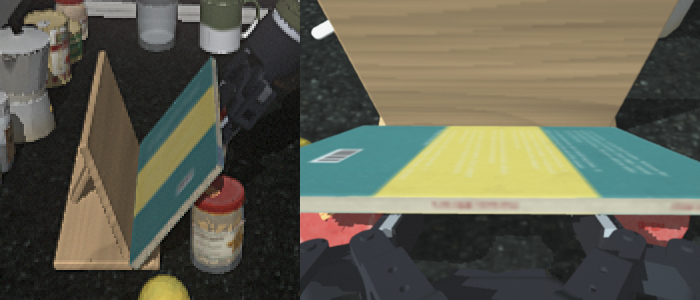

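Both fingertips are under the book's upper edge and just in contact: the edge is at row 205 in the wrist half, with the fingers at columns 385 and 610. I'll keep pushing forward with a slight rise.

Request:
{"name": "jog_arm", "arguments": {
  "series": [
    {"tx": 0.7, "ty": 0, "tz": 0.3, "wx": 0, "wy": 0, "wz": 0},
    {"tx": 1.4, "ty": 0, "tz": 0.6, "wx": 0, "wy": 0, "wz": 0},
    {"tx": 2.1, "ty": 0, "tz": 0.9, "wx": 0, "wy": 0, "wz": 0},
    {"tx": 2.7, "ty": 0, "tz": 1.2, "wx": 0, "wy": 0, "wz": 0},
    {"tx": 3.4, "ty": 0, "tz": 1.5, "wx": 0, "wy": 0, "wz": 0},
    {"tx": 4.1, "ty": 0, "tz": 1.8, "wx": 0, "wy": 0, "wz": 0},
    {"tx": 4.7, "ty": 0, "tz": 2.0, "wx": 0, "wy": 0, "wz": 0},
    {"tx": 5.3, "ty": 0, "tz": 2.3, "wx": 0, "wy": 0, "wz": 0}
  ]
}}

```text
time_s: 4.0
tool_pos: [0.6103, 0.1091, 0.1265]
ee_rot: [[0.82, 0.092, 0.564], [0.076, -0.996, 0.051], [0.567, 0.001, -0.824]]
ft_force: [-0.0, 0.2, -0.4]
gripper_width: 0.0857
finger_force: 0.1
```

```bash
python3 -c "
from h import *
import cv2
go((.0,.006,.13,.6),(.03,.006,.135,.6))
cv2.imwrite('pics/w3.png',np.hstack([optics.get_image('side')[160:310,150:300,::-1].repeat(2,0).repeat(2,1),cv2.resize(optics.get_image('wrist')[:,:,::-1],(400,300))]))"
```

```text
now local [-0.0125  0.0032  0.1265] F [-0.   0.2 -0.4] t 4.0
t [ 1.23 -0.28  0.41] w [ 0.001 -0.003  0.001] R [0.82 0.08 0.56]
t [ 3.98 -0.27  1.7 ] w [ 0.001 -0.003  0.001] R [0.82 0.08 0.56]
```

View pics/w3.png

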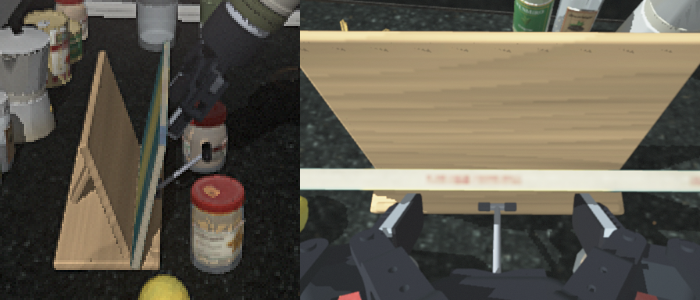

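The book is almost upright; its edge is at columns 135–170 in the side half. The clip bar is visible at (497,207) between the fingers. Next I'll push it past vertical.

Request:
{"name": "jog_arm", "arguments": {
  "series": [
    {"tx": 0.6, "ty": 0, "tz": 0.3, "wx": 0, "wy": 0, "wz": 0},
    {"tx": 1.2, "ty": 0, "tz": 0.6, "wx": 0, "wy": 0, "wz": 0},
    {"tx": 1.7, "ty": 0, "tz": 0.9, "wx": 0, "wy": 0, "wz": 0},
    {"tx": 2.2, "ty": 0, "tz": 1.2, "wx": 0, "wy": 0, "wz": 0},
    {"tx": 2.7, "ty": 0, "tz": 1.5, "wx": 0, "wy": 0, "wz": 0},
    {"tx": 3.2, "ty": 0, "tz": 1.7, "wx": 0, "wy": 0, "wz": 0},
    {"tx": 3.7, "ty": 0, "tz": 1.9, "wx": 0, "wy": 0, "wz": 0},
    {"tx": 4.1, "ty": 0, "tz": 2.1, "wx": 0, "wy": 0, "wz": 0},
    {"tx": 4.1, "ty": 0, "tz": 2.1, "wx": 0, "wy": 0, "wz": 0}
  ]
}}

```text
time_s: 5.22
tool_pos: [0.6558, 0.1132, 0.1325]
ee_rot: [[0.82, 0.092, 0.565], [0.076, -0.996, 0.051], [0.567, 0.001, -0.824]]
ft_force: [-0.0, 0.1, -0.5]
gripper_width: 0.0855
finger_force: 0.0
```

```bash
python3 -c "
from h import *
import cv2
go((-.12,.004,.2,.7),(-.12,.004,.12,.7),(-.11,.004,.08,.7))
cv2.imwrite('pics/w4.png',np.hstack([optics.get_image('side')[160:310,150:300,::-1].repeat(2,0).repeat(2,1),cv2.resize(optics.get_image('wrist')[:,:,::-1],(400,300))]))"
```

```text
now local [0.0332 0.0032 0.1325] F [-0.   0.1 -0.5] t 5.225
t [ -8.79  -0.07 -14.25] w [0.001 0.097 0.001] R [0.76 0.07 0.64]
t [-13.33  -0.08  -7.66] w [0.001 0.097 0.001] R [0.76 0.07 0.64]
t [-14.77  -0.09  -3.8 ] w [0.001 0.097 0.001] R [0.76 0.07 0.64]
```

View pics/w4.png

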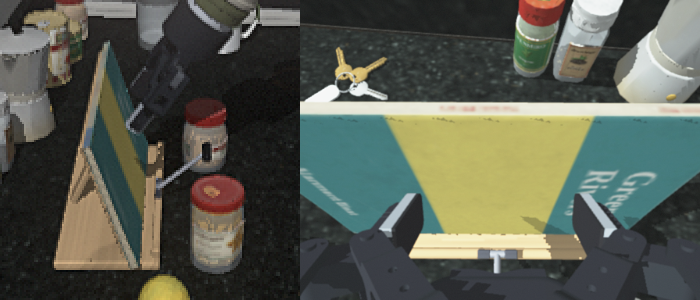

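The book now leans back on the backrest: side half, face at (115,170); wrist half, lower edge on the ledge at row 237. I'll back out along the reverse path, then shut the fingers.

Request:
{"name": "jog_arm", "arguments": {
  "series": [
    {"tx": -1.5, "ty": 0, "tz": -5, "wx": 0, "wy": 0, "wz": 0},
    {"tx": -5, "ty": 0, "tz": -10, "wx": 0, "wy": 0.05, "wz": 0},
    {"tx": -8.8, "ty": 0, "tz": -14.2, "wx": 0, "wy": 0.1, "wz": 0},
    {"tx": -8.8, "ty": 0, "tz": -14.2, "wx": 0, "wy": 0.1, "wz": 0}
  ]
}}

```text
time_s: 5.82
tool_pos: [0.4971, 0.0994, 0.1978]
ee_rot: [[0.761, 0.092, 0.642], [0.071, -0.996, 0.059], [0.645, 0.001, -0.764]]
ft_force: [0.7, -0.7, -1.2]
gripper_width: 0.0853
finger_force: 0.0
```

Request:
{"name": "jog_arm", "arguments": {
  "series": [
    {"tx": 0, "ty": 0, "tz": 0, "wx": 0, "wy": 0, "wz": 0},
    {"tx": 0, "ty": 0, "tz": 0, "wx": 0, "wy": 0, "wz": 0},
    {"tx": 0, "ty": 0, "tz": 0, "wx": 0, "wy": 0, "wz": 0},
    {"tx": 0, "ty": 0, "tz": 0, "wx": 0, "wy": 0, "wz": 0},
    {"tx": 0, "ty": 0, "tz": 0, "wx": 0, "wy": 0, "wz": 0},
    {"tx": 0, "ty": 0, "tz": 0, "wx": 0, "wy": 0, "wz": 0}
  ],
  "jaw": 255
}}

```text
time_s: 6.58
tool_pos: [0.503, 0.0993, 0.1991]
ee_rot: [[0.76, 0.092, 0.643], [0.071, -0.996, 0.058], [0.646, 0.001, -0.764]]
ft_force: [-0.2, 0.5, -0.4]
gripper_width: -0.0001
finger_force: 0.0
```

```bash
python3 -c "
from h import *
import cv2
go((-.13,.002,.12,.7),(-.13,.002,.055,.7),(-.085,.002,.05,.7))
cv2.imwrite('pics/w5.png',np.hstack([optics.get_image('side')[160:310,150:300,::-1].repeat(2,0).repeat(2,1),cv2.resize(optics.get_image('wrist')[:,:,::-1],(400,300))]))"
```

```text
now local [-0.1202  0.0033  0.1991] F [-0.2  0.5 -0.4] t 6.575
t [-5.86  0.12  5.41] w [ 0.001 -0.002  0.001] R [0.76 0.07 0.64]
t [-10.05   0.11  10.37] w [ 0.001 -0.002  0.001] R [0.76 0.07 0.64]
t [-6.94  0.11 13.66] w [ 0.001 -0.002  0.001] R [0.76 0.07 0.64]
```

View pics/w5.png

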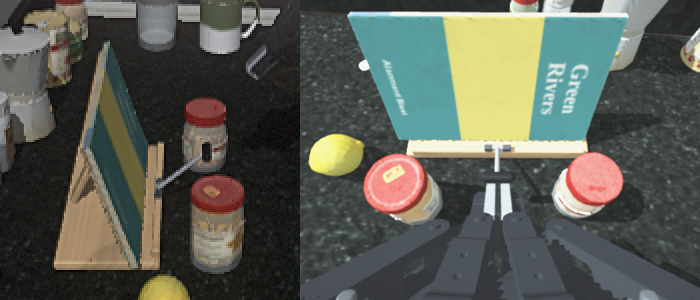

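The book rests on the stand with the jars unmoved. The shut fingers line up with the clip: bar at (497,178) in the wrist half and (208,152) in the side half. Next I'll get the clip angle and the arc.

```bash
python3 -c "
from h import *
c,d=ray('side',(254,236));c=RS.T@(c-O);d=RS.T@d;b=c+d*(.02-c[1])/d[1];print('bar',b,'q',np.arctan2(b[2]-.028,-.005-b[0])-.698)
W=[(-.13,.003,.12,.7),(-.13,.003,.055,.7)]
for q in np.arange(-.05,1.37,.14):
  f=.698+q;W.append((-.005-.072*np.cos(f)-.015*np.sin(f),.003,.028+.072*np.sin(f)-.015*np.cos(f),.7))
print(np.round(W,3)[:, [0,2]].tolist());go(*W)"
```

```text
bar [-0.07035843  0.02        0.09360693] q 0.08929563863864176
[[-0.13, 0.12], [-0.13, 0.055], [-0.071, 0.059], [-0.066, 0.068], [-0.06, 0.077], [-0.053, 0.084], [-0.045, 0.09], [-0.036, 0.095], [-0.026, 0.099], [-0.016, 0.101], [-0.006, 0.102], [0.005, 0.101], [0.015, 0.099]]
now local [-0.1202  0.0033  0.1993] F [-0.2 -0.   0.2] t 6.675
t [-5.87  0.02  5.42] w [ 0.001 -0.002  0.001] R [0.76 0.07 0.64]
t [-1.006e+01  1.000e-02  1.038e+01] w [ 0.001 -0.002  0.001] R [0.76 0.07 0.64]
t [-5.300e+00  1.000e-02  1.382e+01] w [ 0.001 -0.002  0.001] R [0.76 0.07 0.64]
t [-4.340e+00  1.000e-02  1.346e+01] w [ 0.001 -0.002  0.001] R [0.76 0.07 0.64]
t [-3.340e+00  1.000e-02  1.324e+01] w [ 0.001 -0.002  0.001] R [0.76 0.07 0.64]
t [-2.31  0.02 13.16] w [ 0.001 -0.002  0.001] R [0.76 0.07 0.64]
t [-1.28  0.02 13.23] w [ 0.001 -0.002  0.001] R [0.76 0.07 0.64]
t [-0.28  0.02 13.44] w [ 0.001 -0.002  0.001] R [0.76 0.07 0.64]
t [ 0.69  0.02 13.78] w [ 0.001 -0.002  0.001] R [0.76 0.07 0.64]
t [ 1.6   0.02 14.26] w [ 0.001 -0.002  0.001] R [0.76 0.07 0.64]
t [ 2.44  0.02 14.86] w [ 0.001 -0.002  0.001] R [0.76 0.07 0.64]
t [ 3.18  0.02 15.58] w [ 0.001 -0.002  0.001] R [0.76 0.07 0.64]
t [ 3.82  0.02 16.38] w [ 0.001 -0.002  0.001] R [0.76 0.07 0.64]
```

Request:
{"name": "jog_arm", "arguments": {
  "series": [
    {"tx": -5.9, "ty": 0, "tz": 5.4, "wx": 0, "wy": 0, "wz": 0},
    {"tx": -5.9, "ty": 0, "tz": 5.4, "wx": 0, "wy": 0, "wz": 0},
    {"tx": -10, "ty": 0, "tz": 10.4, "wx": 0, "wy": 0, "wz": 0},
    {"tx": -10, "ty": 0, "tz": 10.4, "wx": 0, "wy": 0, "wz": 0},
    {"tx": -6.5, "ty": 0, "tz": 13.6, "wx": 0, "wy": 0, "wz": 0},
    {"tx": -5.3, "ty": 0, "tz": 13.8, "wx": 0, "wy": 0, "wz": 0},
    {"tx": -4.3, "ty": 0, "tz": 13.5, "wx": 0, "wy": 0, "wz": 0},
    {"tx": -3.3, "ty": 0, "tz": 13.2, "wx": 0, "wy": 0, "wz": 0},
    {"tx": -2.3, "ty": 0, "tz": 13.2, "wx": 0, "wy": 0, "wz": 0},
    {"tx": -1.3, "ty": 0, "tz": 13.2, "wx": 0, "wy": 0, "wz": 0},
    {"tx": -0.3, "ty": 0, "tz": 13.4, "wx": 0, "wy": 0, "wz": 0},
    {"tx": 0.7, "ty": 0, "tz": 13.8, "wx": 0, "wy": 0, "wz": 0}
  ]
}}

```text
time_s: 8.18
tool_pos: [0.5978, 0.1079, 0.099]
ee_rot: [[0.76, 0.092, 0.644], [0.071, -0.996, 0.058], [0.646, 0.001, -0.763]]
ft_force: [-0.4, -0.1, -1.8]
gripper_width: -0.0001
finger_force: 0.5
```

```bash
python3 -c "
from h import *
import cv2
W=[]
for q in (1,1.07,1.14,1.21,1.28,1.35):
  f=.698+q;W.append((-.005-.072*np.cos(f)-.015*np.sin(f),.003,.028+.072*np.sin(f)-.015*np.cos(f),.7))
go(*W)
cv2.imwrite('pics/w6.png',np.hstack([optics.get_image('side')[160:310,150:300,::-1].repeat(2,0).repeat(2,1),cv2.resize(optics.get_image('wrist')[:,:,::-1],(400,300))]))"
```

```text
now local [-0.025   0.0032  0.099 ] F [-0.4 -0.1 -1.8] t 8.175
t [1.24 0.02 0.74] w [ 0.001 -0.003  0.001] R [0.76 0.07 0.64]
t [1.65 0.02 1.06] w [ 0.001 -0.003  0.001] R [0.76 0.07 0.64]
t [2.03 0.02 1.4 ] w [ 0.001 -0.003  0.001] R [0.76 0.07 0.64]
t [2.39 0.02 1.77] w [ 0.001 -0.003  0.001] R [0.76 0.07 0.64]
t [2.73 0.02 2.16] w [ 0.001 -0.003  0.001] R [0.76 0.07 0.64]
t [3.03 0.02 2.58] w [ 0.001 -0.003  0.001] R [0.76 0.07 0.64]
```

View pics/w6.png

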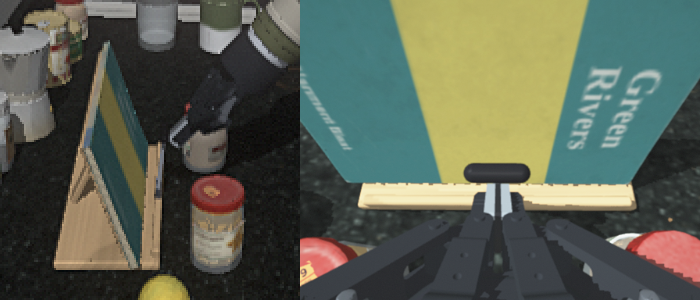

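The clip's bar is at (497,172), just ahead of the fingertips and turning up. I'll continue the arc gently until it meets the book.

Request:
{"name": "jog_arm", "arguments": {
  "series": [
    {"tx": 0.6, "ty": 0, "tz": 0.35, "wx": 0, "wy": 0, "wz": 0},
    {"tx": 1.2, "ty": 0, "tz": 0.7, "wx": 0, "wy": 0, "wz": 0},
    {"tx": 1.6, "ty": 0, "tz": 1.1, "wx": 0, "wy": 0, "wz": 0},
    {"tx": 2.0, "ty": 0, "tz": 1.4, "wx": 0, "wy": 0, "wz": 0},
    {"tx": 2.4, "ty": 0, "tz": 1.8, "wx": 0, "wy": 0, "wz": 0},
    {"tx": 2.4, "ty": 0, "tz": 1.8, "wx": 0, "wy": 0, "wz": 0}
  ]
}}

```text
time_s: 9.02
tool_pos: [0.6277, 0.1106, 0.1007]
ee_rot: [[0.759, 0.092, 0.644], [0.071, -0.996, 0.058], [0.647, 0.001, -0.763]]
ft_force: [0.0, 0.7, 0.3]
gripper_width: -0.0003
finger_force: 0.0
```

Request:
{"name": "jog_arm", "arguments": {
  "series": [
    {"tx": 0.15, "ty": 0, "tz": 0.2, "wx": 0, "wy": 0, "wz": 0},
    {"tx": 0.3, "ty": 0, "tz": 0.4, "wx": 0, "wy": 0, "wz": 0},
    {"tx": 0.3, "ty": 0, "tz": 0.4, "wx": 0, "wy": 0, "wz": 0}
  ]
}}

```text
time_s: 9.4
tool_pos: [0.6319, 0.111, 0.0992]
ee_rot: [[0.76, 0.092, 0.644], [0.071, -0.996, 0.058], [0.646, 0.001, -0.763]]
ft_force: [0.3, -0.5, 0.5]
gripper_width: -0.0003
finger_force: 0.0
```

```bash
python3 -c "
from h import *
import cv2
go((.015,.003,.099,.7),(.018,.003,.097,.7))
cv2.imwrite('pics/w7.png',np.hstack([optics.get_image('side')[160:310,150:300,::-1].repeat(2,0).repeat(2,1),cv2.resize(optics.get_image('wrist')[:,:,::-1],(400,300))]))"
```

```text
now local [0.0092 0.0032 0.0992] F [ 0.3 -0.5  0.5] t 9.4
t [0.42 0.02 0.39] w [ 0.001 -0.003  0.001] R [0.76 0.07 0.64]
t [0.52 0.02 0.74] w [ 0.001 -0.003  0.001] R [0.76 0.07 0.64]
```

View pics/w7.png

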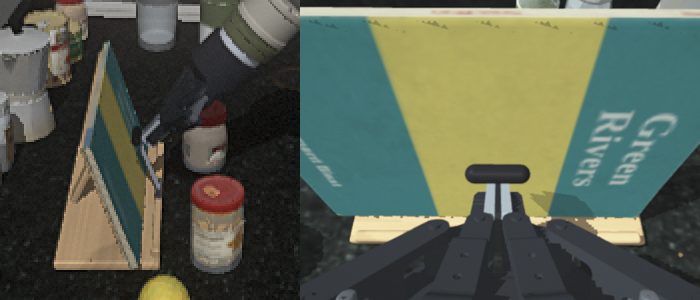

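The bar at (497,173) is nearly on the cover, but there is no contact force yet. I'll advance in small steps and watch the force.

Request:
{"name": "jog_arm", "arguments": {
  "series": [
    {"tx": 0.2, "ty": 0, "tz": 0.2, "wx": 0, "wy": 0, "wz": 0},
    {"tx": 0.45, "ty": 0, "tz": 0.4, "wx": 0, "wy": 0, "wz": 0},
    {"tx": 0.45, "ty": 0, "tz": 0.4, "wx": 0, "wy": 0, "wz": 0}
  ]
}}

```text
time_s: 9.88
tool_pos: [0.6382, 0.1116, 0.0992]
ee_rot: [[0.76, 0.092, 0.644], [0.071, -0.996, 0.058], [0.646, 0.001, -0.763]]
ft_force: [-1.1, -0.3, 0.2]
gripper_width: 0.0
finger_force: 0.0
```

Request:
{"name": "jog_arm", "arguments": {
  "series": [
    {"tx": 0.12, "ty": 0, "tz": 0.15, "wx": 0, "wy": 0, "wz": 0},
    {"tx": 0.25, "ty": 0, "tz": 0.3, "wx": 0, "wy": 0, "wz": 0},
    {"tx": 0.25, "ty": 0, "tz": 0.3, "wx": 0, "wy": 0, "wz": 0}
  ]
}}

```text
time_s: 10.25
tool_pos: [0.6418, 0.1119, 0.0984]
ee_rot: [[0.76, 0.092, 0.644], [0.071, -0.996, 0.058], [0.646, 0.001, -0.763]]
ft_force: [0.4, -0.1, -0.1]
gripper_width: -0.0001
finger_force: 0.0
```

Request:
{"name": "jog_arm", "arguments": {
  "series": [
    {"tx": 0.12, "ty": 0, "tz": 0.12, "wx": 0, "wy": 0, "wz": 0},
    {"tx": 0.12, "ty": 0, "tz": 0.12, "wx": 0, "wy": 0, "wz": 0}
  ]
}}

```text
time_s: 10.5
tool_pos: [0.6434, 0.1121, 0.0983]
ee_rot: [[0.76, 0.092, 0.644], [0.071, -0.996, 0.058], [0.646, 0.001, -0.763]]
ft_force: [-0.3, 0.4, -0.5]
gripper_width: 0.0
finger_force: 0.0
```

Request:
{"name": "jog_arm", "arguments": {
  "series": [
    {"tx": 0.15, "ty": 0, "tz": 0.15, "wx": 0, "wy": 0, "wz": 0},
    {"tx": 0.15, "ty": 0, "tz": 0.15, "wx": 0, "wy": 0, "wz": 0}
  ]
}}

```text
time_s: 10.75
tool_pos: [0.6443, 0.1122, 0.0979]
ee_rot: [[0.761, 0.092, 0.643], [0.071, -0.996, 0.058], [0.645, 0.002, -0.764]]
ft_force: [-10.3, -0.9, 7.3]
gripper_width: -0.0
finger_force: 5.8
```

```bash
python3 -c "
from h import *
import cv2
go((.025,.003,.097,.7))
a=optics.get_image('side')[190:275,180:280,::-1];b=optics.get_image('wrist')[150:350,150:350,::-1]
cv2.imwrite('pics/w8.png',np.hstack([cv2.resize(a,(470,400),interpolation=2),cv2.resize(b[:,40:160+5],(250,400))]))"
```

```text
now local [0.0217 0.0032 0.0979] F [-10.3  -0.9   7.3] t 10.75
t [0.2  0.02 0.28] w [ 0.001 -0.001  0.001] R [0.76 0.07 0.64]
```

View pics/w8.png

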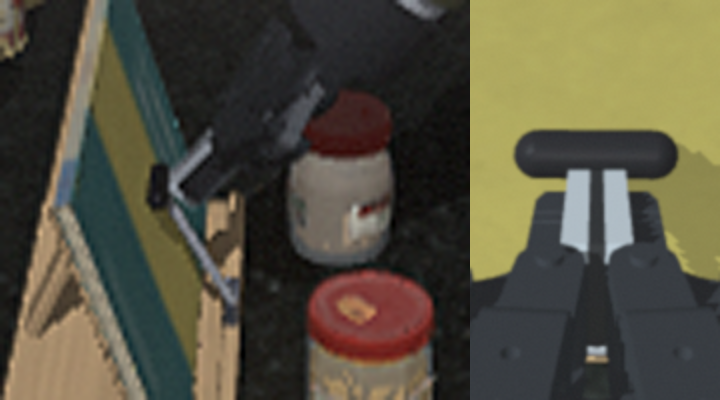

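The fingertips met resistance at about 12 N, with the bar (160,185) flat against the cover. I've now viewed 11 pictures, one over the limit of 10, so I'll check the rest numerically. Next I'll back off along the tool axis.

Request:
{"name": "jog_arm", "arguments": {
  "series": [
    {"tx": -0.3, "ty": 0, "tz": -1, "wx": 0, "wy": 0, "wz": 0},
    {"tx": -1.5, "ty": 0, "tz": -4, "wx": 0, "wy": 0, "wz": 0},
    {"tx": -3, "ty": 0, "tz": -9, "wx": 0, "wy": 0, "wz": 0},
    {"tx": -4, "ty": 0, "tz": -14, "wx": 0, "wy": 0, "wz": 0},
    {"tx": -4, "ty": 0, "tz": -18, "wx": 0, "wy": 0, "wz": 0},
    {"tx": -4, "ty": 0, "tz": -18, "wx": 0, "wy": 0, "wz": 0},
    {"tx": -4, "ty": 0, "tz": -18, "wx": 0, "wy": 0, "wz": 0}
  ]
}}

```text
time_s: 11.72
tool_pos: [0.4995, 0.0989, 0.2098]
ee_rot: [[0.759, 0.092, 0.644], [0.071, -0.996, 0.058], [0.647, 0.001, -0.762]]
ft_force: [-0.0, -0.7, 0.5]
gripper_width: -0.0001
finger_force: 0.0
```

```bash
python3 -c "
from h import *
import cv2
go()
im=optics.get_image('side');a0=cv2.imread('pics/side0.png')[:,:,::-1]
def bar(i):
  r=i[215:245,205:262].astype(int);ys,xs=np.where(r.max(2)<45);n,l,st,ce=cv2.connectedComponentsWithStats((r.max(2)<45).astype(np.uint8));return [(ce[k]+[205,215]).round(1).tolist()+[int(st[k,4])] for k in range(1,n) if st[k,4]>8]
print(bar(im))
for nm,i in(('before',a0),('after',im)):
  h=cv2.cvtColor(np.ascontiguousarray(i),cv2.COLOR_RGB2HSV)
  o=[]
  for lo,hi,R in(((165,90,40),(180,255,255),(240,275,200,320)),((22,140,90),(34,255,255),(290,330,200,260)),((25,30,20),(60,255,140),(150,190,240,285)),((80,80,40),(100,255,255),(180,310,170,280))):
    m=cv2.inRange(h,lo,hi)[R[0]:R[1],R[2]:R[3]];M=cv2.moments(m,True);o.append((round(M['m10']/max(M['m00'],1)+R[2],1),round(M['m01']/max(M['m00'],1)+R[0],1),M['m00']))
  print(nm,o)
"
```

```text
now local [-0.1237  0.0033  0.2098] F [-0.  -0.7  0.5] t 11.725
[[232.2, 226.5, 478], [213.6, 229.0, 37]]
before [(200.0, 240.0, 0.0), (231.7, 312.0, 473.0), (261.5, 164.0, 420.0), (237.4, 241.6, 1344.0)]
after [(254.0, 255.5, 2.0), (231.6, 312.0, 486.0), (261.4, 164.1, 417.0), (209.2, 240.4, 776.0)]
```

```bash
python3 -c "
from station import finish_job
print(finish_job())"
```

```text
the job is handed in; nothing more can be done
None
```

The book rests against the backrest with its lower edge on the ledge, the page clip is turned up against its cover, and the jars, mug and lemon look unmoved; I handed the job in at about 12 s, having viewed 11 pictures, one over the limit of 10.

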